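# Lock the sliding stop stack with its pin

### The arm

A 7-joint arm with a two-finger parallel gripper is mounted at the origin on a cart in front of the work surface, level with it; the furniture and walls round the work are solid. World frame = base frame: x ahead of the robot, y to its left, z up, the work surface at z = 0. Lengths are in m, angles in rad, forces in N, time in s.
With the tool pointing down it reaches from about 0.375 to 0.925 m from the base axis. Payload 3.1 kg.
Tool frame: the origin (TCP) lies between the finger pads; the fingertips stand 19 mm ahead of it and the grasp point (between the pads) is the TCP; z points along the fingers, y is the line along which they close (so a half turn about z gives the same grasp; the last joint's range is limited). The gripper opens to 85 mm and grips with 20 to 120 N. Pads are 22 mm wide; open, the fingers measure 114 mm over their backs; the gripper's body (76 mm by 85 mm) begins 54 mm behind the grasp point. The pads swing forward as they close: fully open they stand 13 mm farther back than shut.
Start: joints at [-1.243, 0.383, 0.044, 1.598, -0.018, 1.161, -0.05], TCP at [0.268, 0.592, 0.216] pointing down, gripper open.
Joint ranges: [-2.61, 2.61], [-0.41, 2.15], [-1.48, 1.57], [0, 2.5], [-1.57, 4.71], [0.05, 1.97], [-2.85, 2.85]. Speed limits (rad/s): [2.79, 2.79, 3.14, 3.14, 3.14, 3.14, 3.14].

### API

Orientations are given as a unit quaternion [x, y, z, w].
In Python, from bench import move_ptp, movel, move_j, move_gripper, pause, inverse_kinematics, read_camera, camera_params, MotionError, sign_off, look_for, tip_of, read_time_s, read_qpos, read_joint_vel, read_effort, read_eef_pos, read_tcp_rot, read_ft_force, read_ft_torque, read_finger_gap, read_grasp_force gives the robot as it stands. Calls block until the motion is done:
- move_ptp(position, orientation): joint-space move of the TCP to a pose.
- movel(position, orientation=None, speed=0.15): straight line of the TCP; orientation=None keeps the orientation; speed is the mean speed in m/s.
- move_j(angles): joint-space move.
- move_gripper(opening, effort=None): finger opening in m; effort is the grip in N (None keeps the last); returns when the fingers have stopped.
- pause(seconds).
- inverse_kinematics(position, orientation): joint angles nearest the present ones, or None.
- read_camera(name): name is "scene" or "top" or "wrist"; returns the picture (384x512x3 uint8, red, green, blue); there is no depth.
- camera_params(name): a dict with "K" (3x3 intrinsics, pixels), "camera_from_world" (4x4, takes a point from world to camera coordinates). Camera axes: x right, y down, z forward; pixel columns grow to the right and rows downward; lengths in m; the calibration is good to about 2 mm. A picture is of the moment at which its call begins: read the wrist's pose just before it. camera_params takes no time and is no camera call; for the wrist camera it gives the pose at the moment of the call.
A pose or a line that the arm cannot do raises MotionError and nothing moves.
- sign_off(): hands the job in; it is judged then, once.
Trained networks look in the newest picture that a camera, given by its name, has taken for a name from the list of things; names that differ only in an ending like _2 or _b are one class to them, and where a whole thing is asked for, a point or a joint stands for the part that bears it (a point fixed in the world has none). Each returns a list of dicts, best first, with "confidence" (0 to 1); they miss things now and then, are a little off and sometimes report something else, mostly with a low value. They report only what shows in the picture. A call takes as long as a camera call. They do not tell look-alikes from the thing itself.
- look_for(camera, name): "at" ([column, row] in pixels, amid what is visible of it).
- tip_of(camera, name): "at" ([column, row] in pixels: a listed point, or the origin of a listed thing).
Readings, each from a call of its own:
- read_time_s(): time.
- read_qpos(): joint angles.
- read_joint_vel(): joint speeds.
- read_effort(): joint torques, N m.
- read_eef_pos(): TCP position.
- read_tcp_rot(): TCP orientation.
- read_ft_force(): force on the tool from outside, world axes, zero at the start.
- read_ft_torque(): the same for the moment, N m.
- read_finger_gap(): finger opening in m.
- read_grasp_force(): force on a finger pad.
Only numpy, scipy, OpenCV 4.12 (cv2) and the standard library are available. Lean on these libraries where they do the work, as an engineer would, in place of code of your own. Each camera call takes 0.05 s, during which the arm holds its last target. There are 200 camera calls.

### The job

Take the locking pin out of its stand and thread it down through the top plate, the middle plate and the base of the stop stack, sliding the plates into line with the pin as you go, until its flange sits flush on the top plate; then let go of it. The plates have crept out of line and the middle one is hidden, so feel for each hole gently and never force the pin: more than about 40 N between pin and stack spoils the bores. Leave the other objects on the table where they are.

Things in the scene. Friction and masses are not known exactly. Their poses are not given: they have to be found in the camera images.
- pin: loose steel locking pin, 78 mm long, about 0.11 kg, standing upright in its stand. Origin: centre of its lower tip; z runs up along the pin. From the tip up: nose tapering from 10 mm to 12 mm diameter over the first 3 mm, 12 mm shank to 46 mm, flange of 26 mm diameter from 46 to 50 mm, round grip of 20 mm diameter from 50 to 78 mm (grasp it here)
- stand: fixed aluminium block 50 x 50 x 50 mm (foot plate 66 x 66 x 6 mm) with a 14 mm vertical hole right through its centre; the pin's flange rests on its top. Origin: centre of its underside on the table
- stack: fixed stop stack, 78 mm (its x) x 110 mm (its y) x 58 mm high, may be turned about the vertical. Origin: centre of its underside, z up. Heights: steel base 0 to 24 mm, middle plate 27 to 37, top plate 41 to 51. Rails along y on both sides, 20 to 39 mm from the centre line, reach 58 mm. Base and plates have one vertical 14 mm through hole each, 1 mm chamfer at the mouth, all at x = 0 of the stack
- stack_bore (a point): centre of the mouth of the hole in the base, 24 mm above the stack's origin (x = y = 0 of the stack); axes as the stack. The fully inserted pin has its tip 19 mm below this point
- stack_top (a point): point of the fixed stack 51 mm above its origin, level with the top face of the top plate; NOT the plate's hole. The plates (48 x 76 mm) slide along the stack's y, each by itself, against 1.5 N friction, at most 16 mm to either side of register with the base. Each starts up to 12.5 mm off in +y or -y, unmeasured. A pin in a plate's hole carries the plate along y
- coupling_b0: bystander: upright chrome coupling, 33 mm diameter, 46 mm high; origin at the centre of its underside
- adapter_b0: bystander: black adapter box, 44 x 91 x 26 mm; origin at the centre of its underside
- ring_gauge: bystander: steel ring lying flat, 56 mm diameter, 14 mm high; origin at the centre of its underside
Mind the look-alikes: they are no part of the job. There is more than one size of the pin; the one meant has the size given above. Leave any pink look-alike of the stack alone.

How it is judged:
On the way:
1. the pin is lifted clear out of its stand (height (world z) of pin above 0.054 m), for 0.1 s.
At the end, for the whole second after the job is handed in: The pin stands at rest, upright within 0.08 rad, within 3 mm of the base's hole centre, its tip at least 17 mm below the mouth of the base's hole (flange within 2 mm of the top plate), so that it passes through both plates and the base (z of pin in the frame of stack_bore below -0.017 m and horizontal distance between pin and stack_bore below 0.003 m and angle between pin's own z axis and vertical below 0.08 rad and linear speed of pin below 0.02 m/s); the robot touches nothing.
It fails at once if more than 40 N between the pin and the stack (contact force between pin and stack above 40 N).
It fails at once if the coupling_b0 is moved by more than 15 mm (distance of coupling_b0 from where it was at the start of the episode above 0.015 m).
It fails at once if the adapter_b0 is moved by more than 15 mm (distance of adapter_b0 from where it was at the start of the episode above 0.015 m).
It fails at once if the ring_gauge is moved by more than 15 mm (distance of ring_gauge from where it was at the start of the episode above 0.015 m).
It also fails if it takes over 72 s, if anything falls off the work surface, if the arm or the gripper's body presses on something with over 40 N, if the wrist force passes 120 N, or if a joint passes its speed limit or range.

## Working session

There is one attempt and no reset: what is moved stays moved. The work goes in short steps, each a Python script; the robot and the scene stay as the last script left them, time stands still between calls to the robot, and variables do not carry over. Pictures are saved under pics/ and viewed, at most 10 in all, crops included, and the job is handed in when it is done.

```bash
mkdir -p pics; ls; python3 - <<'E'
from bench import *
import cv2,numpy as np
for c in ("scene","top"):
    im=read_camera(c); cv2.imwrite(f"pics/{c}0.png",im[:,:,::-1])
    for n in ("pin","stand","stack","stack_top"):
        print(c,n,[(np.round(d["at"]).tolist(),round(d["confidence"],2)) for d in look_for(c,n)][:5],[(np.round(d["at"]).tolist(),round(d["confidence"],2)) for d in tip_of(c,n)][:4])
    p=camera_params(c);print(p["K"][0][0],np.round(np.linalg.inv(p["camera_from_world"])[:3],2).tolist())
print(read_time_s(),read_tcp_rot())
a=cv2.imread("pics/scene0.png");b=cv2.imread("pics/top0.png")
E
```

```text
pics
scene pin [([298.0, 188.0], 0.56), ([258.0, 182.0], 0.55)] [([295.0, 204.0], 0.43)]
scene stand [([255.0, 205.0], 0.63)] [([259.0, 211.0], 0.59)]
scene stack [([276.0, 164.0], 0.96), ([332.0, 264.0], 0.86)] [([330.0, 273.0], 0.85), ([275.0, 174.0], 0.73)]
scene stack_top [([278.0, 163.0], 0.93), ([333.0, 263.0], 0.86)] [([276.0, 156.0], 0.97), ([332.0, 251.0], 0.67)]
460.0918124124759 [[0.81, -0.25, 0.53, 0.1], [-0.58, -0.36, 0.73, -0.4], [0.01, -0.9, -0.44, 0.45]]
top pin [([245.0, 139.0], 0.52)] [([232.0, 175.0], 0.63), ([244.0, 142.0], 0.36)]
top stand [([233.0, 179.0], 0.57)] [([233.0, 176.0], 0.85)]
top stack [([336.0, 189.0], 0.7), ([181.0, 110.0], 0.58)] [([335.0, 192.0], 0.86), ([184.0, 117.0], 0.84)]
top stack_top [([181.0, 114.0], 0.84), ([338.0, 190.0], 0.6)] [([336.0, 186.0], 0.94), ([176.0, 112.0], 0.59)]
415.77594194228095 [[0.02, -1.0, 0.07, 0.49], [-1.0, -0.02, -0.01, 0.24], [0.01, -0.07, -1.0, 1.06]]
0.9 [ 2.11246244e-01  9.77432875e-01  3.68885395e-06 -4.63096023e-06]
```

View pics/scene0.png

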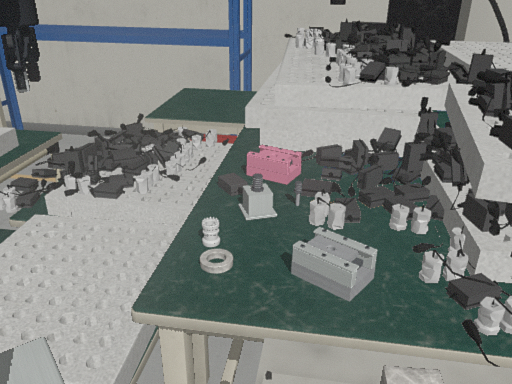

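View pics/top0.png

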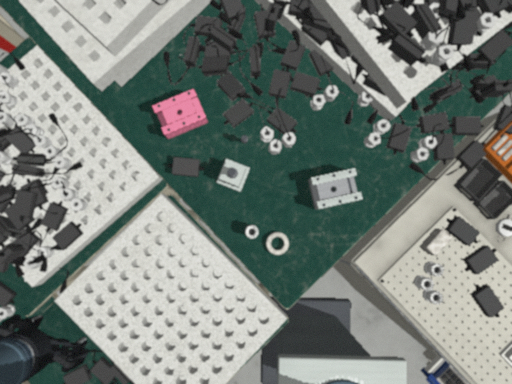

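Candidates for the pin are scene (258,185) / top (232,175), which is the large one in the aluminium stand, and a thin small one at scene (298,193) / top (244,140). I choose the one in the stand. The stack is the grey one at scene (333,263) / top (336,189). The pink one at scene (276,164) is the look-alike.

```bash
cat > h.py <<'E'
from bench import *
import cv2,numpy as np
from scipy.spatial.transform import Rotation as R
def P(c):
    p=camera_params(c); return np.array(p["K"])@np.array(p["camera_from_world"])[:3]
def tri(P1,a,P2,b):
    X=cv2.triangulatePoints(P1,P2,np.array(a,float).reshape(2,1),np.array(b,float).reshape(2,1)).ravel(); return X[:3]/X[3]
def atz(Pm,uv,z):
    u,v=uv; A=np.array([Pm[0]-u*Pm[2],Pm[1]-v*Pm[2]]); return np.linalg.solve(A[:,:2],-(A[:,2]*z+A[:,3]))
def proj(Pm,X):
    q=Pm@np.append(X,1); return q[:2]/q[2]
def down(yaw): # tool z down, tool y axis along world angle yaw
    y=np.array([np.cos(yaw),np.sin(yaw),0]); z=np.array([0,0,-1.]); return R.from_matrix(np.c_[np.cross(y,z),y,z]).as_quat()
def save(c,n):
    im=read_camera(c); cv2.imwrite("pics/"+n,im[:,:,::-1]); return im
E
python3 - <<'E'
from h import *
S,T=P("scene"),P("top")
print("standorigin",tri(S,(259,211),T,(233,176)), "pin top", tri(S,(257.5,177),T,(231,172)))
print("stack_top",tri(S,(332,251),T,(336,186)),"stack",tri(S,(330,273),T,(335,192)))
for n,uv,z in (("stackc",(336,188),.055),("ring",(277,243),.014),("coup",(252,231),.046),("adap",(185,166),.026),("small",(244,140),.03),("pink",(181,113),.055)): print(n,atz(T,uv,z))
for uv in ((310,180),(353,172),(361,199),(317,208)): print(atz(T,uv,.058))
w=camera_params("wrist"); E=np.linalg.inv(np.array(w["camera_from_world"]));Rt=R.from_quat(read_tcp_rot()).as_matrix()
print("cam in tcp",Rt.T@(E[:3,3]-read_eef_pos()),(Rt.T@E[:3,:3]).round(2).tolist(),w["K"][0][0])
im=cv2.imread("pics/top0.png")[120:225,210:380]; im2=cv2.imread("pics/scene0.png")[160:300,230:390]
cv2.imwrite("pics/c1.png",np.hstack([cv2.resize(im,(400,247+103)),cv2.resize(im2,(400,350))]))
E
```

```text
standorigin [ 0.60067903  0.28326969 -0.00066416] pin top [0.60041212 0.28628008 0.07598803]
stack_top [0.57170341 0.03364949 0.04539561] stack [0.56151257 0.02693838 0.01005978]
stackc [0.5689722  0.03313192]
ring [0.43119536 0.17060295]
coup [0.46044926 0.23374144]
adap [0.61702889 0.40444111]
small [0.68548162 0.25904401]
pink [0.74364379 0.41424702]
[0.58657823 0.09676126]
[ 0.60855513 -0.00708203]
[ 0.54364705 -0.02675757]
[0.5194562  0.07901594]
cam in tcp [ 0.07784054  0.00077977 -0.15929374] [[0.0, -0.95, -0.31], [1.0, 0.0, 0.0], [0.0, -0.31, 0.95]] 272.4896053827046
```

View pics/c1.png

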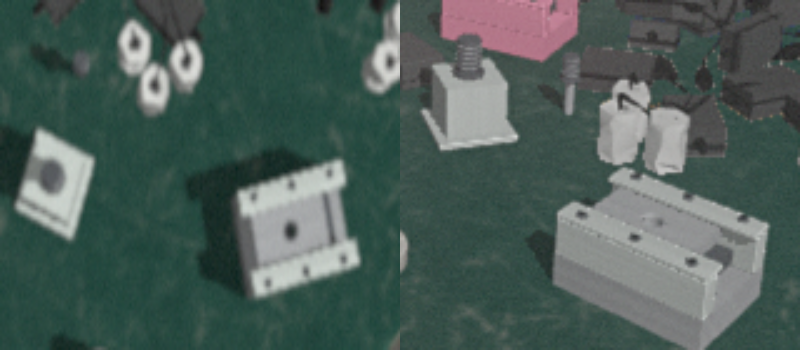

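The crop shows the ribbed thick grip on the stand at top (232,175), with the thin small pin separate. The choice holds. The grey stack's rails run about 12.5° off world y, and the top plate's hole is visible.

```bash
cat >> h.py <<'E'
YAW=np.radians(102.5)
E
python3 - <<'E'
from h import *
q=down(YAW)
def views(c,offs,names,tag):
    V=[]
    for i,o in enumerate(offs):
        (move_ptp if i==0 else movel)(np.array(c)+o,q); pause(.15)
        Pm=P("wrist"); save("wrist",f"{tag}{i}.png")
        d={}
        for n,f in names:
            r=f("wrist",n); d[n,f.__name__]=[(np.round(k["at"],1).tolist(),round(k["confidence"],2)) for k in r[:3]]
        print(tag,i,d); V.append((Pm,d))
    np.save(f"pics/{tag}.npy",np.array([v[0] for v in V]))
    for k in V[0][1]:
        a,b=V[0][1][k],V[1][1][k]
        if a and b: print(k,tri(V[0][0],a[0][0],V[1][0],b[0][0]).round(4))
views([.6,.285,.2],[np.array([0,.03,0]),np.array([0,-.03,0])],[("pin",look_for),("pin",tip_of),("stand",tip_of)],"vp")
views([.57,.033,.2],[np.array([0,.04,0]),np.array([0,-.03,0])],[("stack_top",tip_of),("stack_bore",tip_of),("stack",tip_of)],"vs")
print(read_time_s(),read_qpos())
a=[cv2.imread(f"pics/{n}.png") for n in("vp0","vp1","vs0","vs1")]
cv2.imwrite("pics/g.png",cv2.resize(np.vstack([np.hstack(a[:2]),np.hstack(a[2:])]),(800,600),interpolation=cv2.INTER_AREA))
E
```

```text
vp 0 {('pin', 'call'): [([233.9, 163.3], 0.77), ([204.5, 219.5], 0.72)], ('stand', 'call'): [([233.1, 164.7], 0.56)]}
vp 1 {('pin', 'call'): [([282.3, 172.0], 0.81), ([246.7, 225.5], 0.7)], ('stand', 'call'): [([279.3, 174.1], 0.69)]}
('pin', 'call') [0.5911 0.2862 0.0348]
('stand', 'call') [0.5966 0.285  0.0213]
vs 0 {('stack_top', 'call'): [([218.7, 165.4], 0.84)], ('stack_bore', 'call'): [([222.7, 165.6], 0.94)], ('stack', 'call'): [([225.7, 163.1], 0.61)]}
vs 1 {('stack_top', 'call'): [([511.0, 354.0], 0.91), ([278.3, 180.1], 0.62)], ('stack_bore', 'call'): [([493.6, 340.4], 0.71), ([279.0, 175.0], 0.55)], ('stack', 'call'): [([481.1, 325.9], 0.82), ([276.0, 175.2], 0.56)]}
('stack_top', 'call') [0.5169 0.0508 0.3152]
('stack_bore', 'call') [0.5177 0.0512 0.3112]
('stack', 'call') [0.5177 0.0515 0.3073]
5.825 [-0.3045969   0.24979063  0.26095779  1.8207076  -0.0726333   1.0803826
  1.77343861]
```

View pics/g.png

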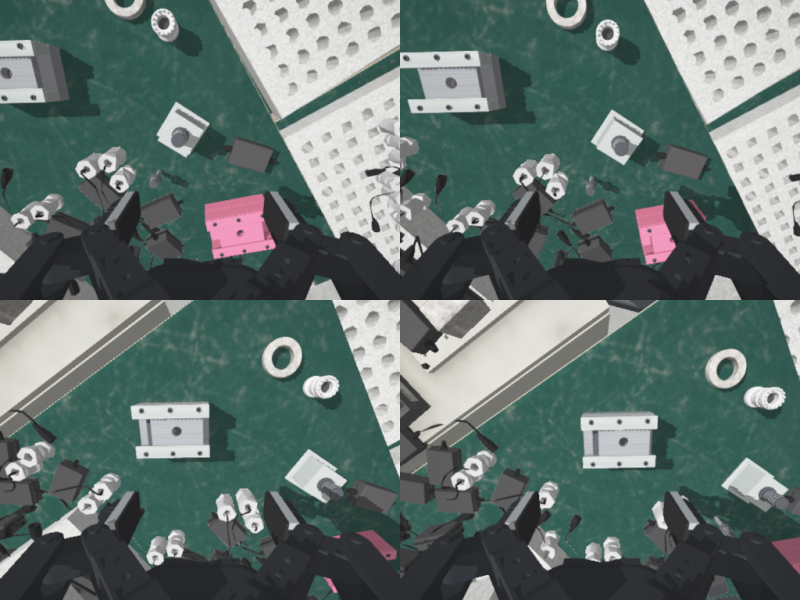

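The wrist views show the pin on its stand at about (231,172) and (282,183), and the stack at about (220,167) and (280,180), with the top plate hole at (226,168) and (285,181). I enlarge these for exact pixels.

```bash
python3 - <<'E'
from h import *
C=[("vp0",190,115,90,75),("vp1",240,125,90,75),("vs0",160,120,120,90),("vs1",225,130,120,90)]
o=[]
for n,x,y,w,h in C:
    im=cv2.imread(f"pics/{n}.png")[y:y+h,x:x+w]; s=400/w
    im=cv2.resize(im,(400,300),interpolation=cv2.INTER_CUBIC)
    for k in range(0,w,10):
        cv2.line(im,(int(k*s),0),(int(k*s),4 if k%20 else 10),(0,255,255),1)
        if k%20==0: cv2.putText(im,str(x+k),(int(k*s)+2,12),0,.35,(0,255,255),1)
    for k in range(0,h,10):
        cv2.line(im,(0,int(k*s)),(6,int(k*s)),(0,255,255),1)
        if k%20==0:cv2.putText(im,str(y+k),(8,int(k*s)+4),0,.35,(0,255,255),1)
    o.append(im)
cv2.imwrite("pics/z.png",np.vstack([np.hstack(o[:2]),np.hstack(o[2:])]))
E
```

```text
(no output)
```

View pics/z.png

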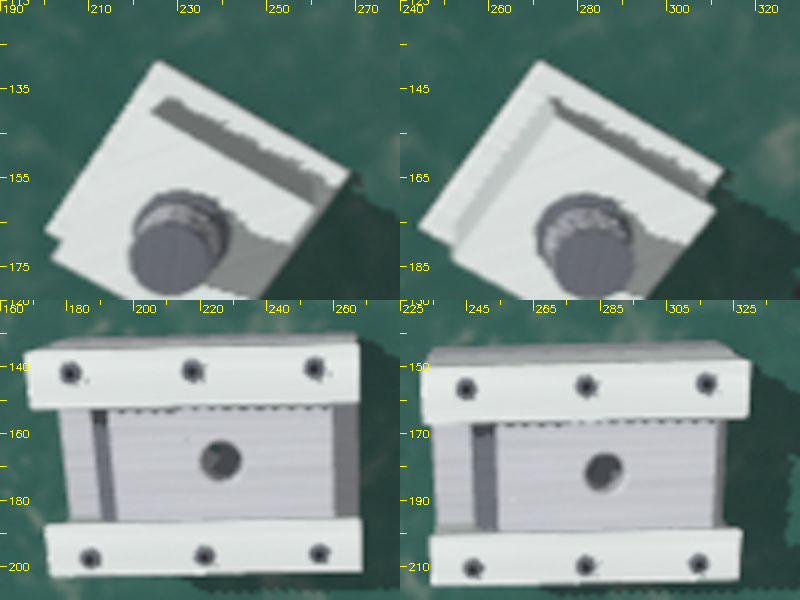

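```bash
python3 - <<'E'
from h import *
A=np.load("pics/vp.npy");B=np.load("pics/vs.npy")
px=lambda p,o,s:np.array(p)/s+np.array(o)
a,b=px((168,257),(190,115),4.444),px((195,262),(240,125),4.444)
print("pintop",tri(A[0],a,A[1],b),atz(A[0],a,.082),atz(A[1],b,.082))
s0=[(70,72),(193,70),(314,69),(91,258),(205,255),(320,253)];s1=[(67,88),(187,85),(307,83),(73,269),(186,266),(299,263)]
X=np.array([tri(B[0],px(p,(160,120),3.333),B[1],px(q,(225,130),3.333)) for p,q in zip(s0,s1)])
X0=np.array([atz(B[0],px(p,(160,120),3.333),.058) for p in s0]);X1=np.array([atz(B[1],px(p,(225,130),3.333),.058) for p in s1])
for x in (X,X0,X1):
    d=x[2]-x[0]+x[5]-x[3]; e=x[:3].sum(0)-x[3:].sum(0)
    print("stack c",x.mean(0).round(4),"yaw",np.degrees(np.arctan2(d[1],d[0])).round(2),np.degrees(np.arctan2(e[1],e[0])).round(2),"len",np.linalg.norm(d[:2])/2)
h0,h1=px((221,160),(160,120),3.333),px((204,171),(225,130),3.333)
print("hole",tri(B[0],h0,B[1],h1),atz(B[0],h0,.051),atz(B[1],h1,.051))
print(X[:,2])
E
```

```text
pintop [0.59261152 0.28418677 0.08338473] [0.59326532 0.28410315] [0.59265078 0.28438625]
stack c [0.5695 0.0325 0.0581] yaw 103.9 -166.0 len 0.07993326148747663
stack c [0.5694 0.0325] yaw 103.82 -165.7 len 0.08000696083648039
stack c [0.5694 0.0325] yaw 104.12 -166.13 len 0.07996977627565338
hole [0.56737051 0.03890887 0.05087342] [0.56749689 0.03891369] [0.56718433 0.03888154]
[0.05976002 0.0578981  0.05879944 0.05712707 0.05791698 0.05695662]
```

```bash
sed -i 's/radians(102.5)/radians(104)/' h.py; cat >> h.py <<'E'
C=np.array([.5694,.0325]); U=np.array([np.cos(YAW),np.sin(YAW)])
E
python3 - <<'E'
from h import *
from scipy.optimize import fsolve
B=np.load("pics/vs.npy")
for n,p,q in (("A",(111,160),(97,171)),("B",(99,160),(73,171)),("C",(66,160),(35,171)),("D",(333,160),(316,171)),("E",(358,160),(321,171))):
    u0=p[0]/3.333+160;u1=q[0]/3.333+225
    f=lambda v:[proj(B[0],[*(C+v[0]*U),v[1]])[0]-u0,proj(B[1],[*(C+v[0]*U),v[1]])[0]-u1]
    print(n,fsolve(f,[0,.04]).round(4))
# grasp
q=down(YAW); p=np.array([.5929,.2842])
move_gripper(.05,40)
move_ptp([*p,.16],q); movel([*p,.10],q); f0=read_ft_force()
movel([*p,.0765],q,speed=.05); print("f",read_ft_force()-f0)
move_gripper(0.0,40); pause(.2); print("gap",read_finger_gap(),read_grasp_force(),read_ft_force()-f0,read_eef_pos())
movel([*p,.15],q,speed=.08); pause(.2); print(read_finger_gap(),read_ft_force()-f0,read_time_s())
save("wrist","held.png"); save("scene","held_s.png")
a=cv2.imread("pics/held.png");b=cv2.imread("pics/held_s.png")[100:220,180:340]
cv2.imwrite("pics/h.png",np.hstack([cv2.resize(a,(400,300)),cv2.resize(b,(400,300))]))
E
```

```text
A [-0.0308  0.0537]
B [-0.04    0.0326]
C [-0.0549  0.0222]
D [0.0454 0.0539]
E [0.0551 0.0176]
f [-0.36274163 -0.34910012 -0.28439041]
gap -9.107015349107144e-05 0.0 [-0.50990902 -0.1812804  -1.01905445] [0.59288326 0.28413125 0.07647138]
9.458771233671916e-05 [-1.24478235 -0.49557672 -0.61012996] 10.5333
```

View pics/h.png

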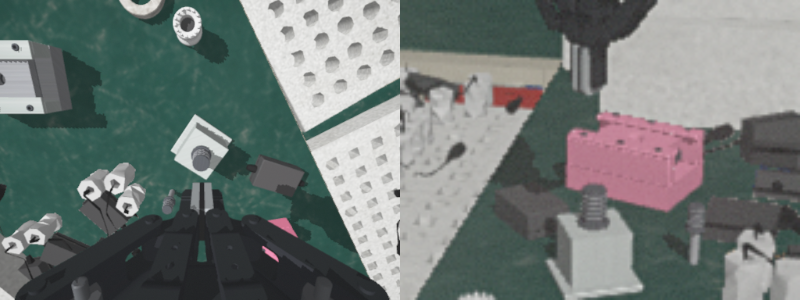

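The gripper closed empty, with the pin still standing at wrist (258,203) and the closed fingertips nearer the camera's bottom edge. I check the geometry before retrying.

```bash
python3 - <<'E'
from h import *
Pm=P("wrist"); t=read_eef_pos(); print(t,R.from_quat(read_tcp_rot()).as_matrix().round(3).tolist())
print("tcp px",proj(Pm,t),"tip px",proj(Pm,t+[0,0,-.019]))
print("pred pin top",proj(Pm,[.5929,.2842,.082]),"alt",proj(Pm,[.6004,.286,.082]))
A=np.load("pics/vp.npy")
print([proj(A[i],[.6004,.286,.082]) for i in (0,1)])
im=cv2.imread("pics/held.png")[150:290,190:330]; cv2.imwrite("pics/k.png",cv2.resize(im,(560,560),interpolation=cv2.INTER_CUBIC))
b=look_for("wrist","pin");print(b[:2])
E
```

```text
[0.59266    0.28404126 0.14949421] [[-0.97, -0.242, -0.001], [-0.242, 0.97, -0.0], [0.001, -0.0, -1.0]]
tcp px [257.11483816 233.93479159] tip px [257.23494791 222.13818403]
pred pin top [257.56833892 200.40313729] alt [257.49073109 208.62315236]
[array([228.30857571, 179.69709736]), array([283.54317502, 191.13216041])]
[{'at': [257.0, 201.5], 'confidence': 0.95}, {'at': [215.7, 257.6], 'confidence': 0.63}]
```

View pics/k.png

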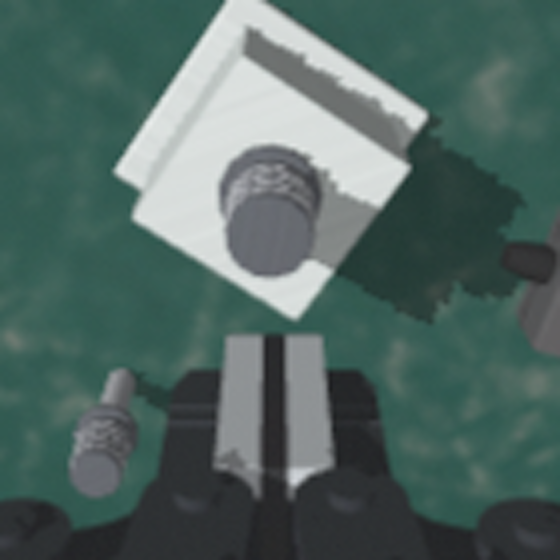

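```bash
python3 - <<'E'
from h import *
A=np.load("pics/vp.npy"); a,b=(227.8,179.25),(283.9,190.5); H=P("wrist")
print(tri(A[0],a,A[1],b),tri(A[0],a,H,(257.5,208.7)),[atz(M,x,.082) for M,x in((A[0],a),(A[1],b),(H,(257.5,208.7)))])
# flange far edge / stand corner check
print(read_finger_gap(),read_grasp_force())
E
```

```text
[0.59880956 0.2855952  0.08574284] [0.59862736 0.28564936 0.08730434] [array([0.60004181, 0.28538866]), array([0.59963574, 0.2861961 ]), array([0.60062158, 0.28608749])]
0.00023281204365475087 0.0
```

The miss came from my crop scaling: rows were scaled 4.0, not 4.44. Corrected, the pin is at (0.6002, 0.2858). I retry the grasp.

```bash
python3 - <<'E'
from h import *
q=down(YAW); p=np.array([.6002,.2858])
move_gripper(.055,40)
movel([*p,.12],q); f0=read_ft_force()
movel([*p,.0765],q,speed=.06); print("f",read_ft_force()-f0,read_finger_gap())
move_gripper(0.0,40); pause(.2); print("gap",read_finger_gap(),read_grasp_force(),read_ft_force()-f0,read_eef_pos())
if read_finger_gap()>.015:
    movel([*p,.14],q,speed=.08); pause(.2); print(read_finger_gap(),read_ft_force()-f0,read_time_s())
    a=save("wrist","held2.png"); save("scene","held_s2.png")
    b=cv2.imread("pics/held_s2.png")[100:220,180:340]
    cv2.imwrite("pics/h2.png",np.hstack([cv2.resize(a[150:330,140:380,::-1],(400,300)),cv2.resize(b,(400,300))]))
E
```

```text
f [-0.14441144  0.62006484  0.20599762] 0.05520611623727924
gap 0.00029370845918763345 0.0 [-0.0979808   0.18318867  0.27789346] [0.60018256 0.28576802 0.07645883]
```

```bash
python3 - <<'E'
from h import *
a=save("wrist","n.png"); s=save("scene","ns.png")
H,S=P("wrist"),P("scene"); t=read_eef_pos()
for T in (t,t+[0,0,-.019]): print(proj(H,T),proj(S,T))
print("tool",R.from_quat(read_tcp_rot()).as_matrix().round(3).tolist())
cv2.imwrite("pics/n2.png",np.hstack([cv2.resize(a[150:300,160:360,::-1],(400,300),interpolation=cv2.INTER_CUBIC),cv2.resize(s[145:220,210:310,::-1],(400,300),interpolation=cv2.INTER_CUBIC)]))
E
```

```text
[257.10956214 233.9269278 ] [257.04208276 176.92583915]
[257.22356532 222.11340684] [256.94660199 185.46460805]
tool [[-0.97, -0.242, -0.0], [-0.242, 0.97, -0.0], [0.0, -0.0, -1.0]]
```

View pics/n2.png

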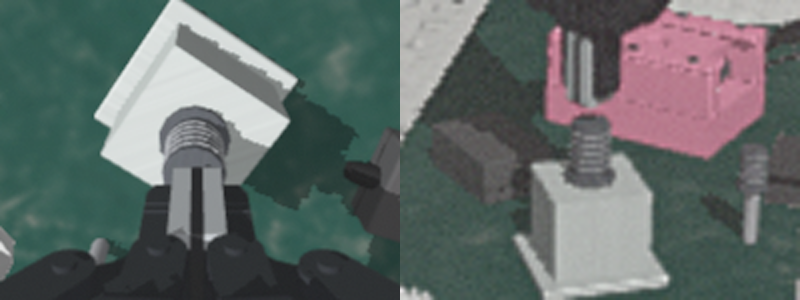

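The fingertips show at scene (257,171), just above the pin top at (258,174). The closed fingers are still above the pin, higher than the stated tip offset implies. I touch down gently on the pin's top to measure the real offset.

```bash
cat >> h.py <<'E'
def ft(n=3):
    return np.mean([read_ft_force() for _ in range(n)],0)
E
python3 - <<'E'
from h import *
S=P("scene"); print("pred tip @held",proj(S,[.5929,.2842,.131]),"pintop",proj(S,[.6002,.2858,.082]))
t=read_eef_pos(); f0=ft(); t0=read_time_s()
z=.0765
while z>.045:
    z-=.001; movel([.6002,.2858,z],speed=.02); f=ft()-f0
    if f[2]>2: break
print(z,f,read_eef_pos(),read_time_s()-t0)
movel([.6002,.2858,z+.002])
E
```

```text
pred tip @held [254.76658969 152.53031207] pintop [257.05895798 174.40116442]
0.06549999999999999 [-1.83918642 -0.55587614  5.99612752] [0.60043908 0.28592599 0.06653768] 2.7500000000000018
```

Consistent across touch, scene view and wrist view: the shut fingertips are about 15.5 mm behind the reported TCP, i.e. ~35 mm higher than stated. I grasp with the TCP lowered accordingly, guarded by force.

```bash
python3 - <<'E'
from h import *
q=down(YAW); p=np.array([.6002,.2858])
movel([*p,.085],q); move_gripper(.05,40); f0=ft()
z=.06;movel([*p,z],q,speed=.08)
while z>.043:
    z-=.003; movel([*p,max(z,.043)],q,speed=.04); f=ft()-f0
    if abs(f[2])>4: print("contact"); break
print(z,f)
move_gripper(0.0,40); pause(.2); g=read_finger_gap(); print("gap",g,read_grasp_force(),ft()-f0,read_eef_pos())
if g>.015:
    movel([*p,.13],q,speed=.08); pause(.2); print(read_finger_gap(),ft()-f0,read_eef_pos(),read_time_s())
    s=save("scene","hs.png");a=save("wrist","hw.png")
    cv2.imwrite("pics/h3.png",np.hstack([cv2.resize(a[150:300,160:360,::-1],(400,300),interpolation=cv2.INTER_CUBIC),cv2.resize(s[115:205,205:325,::-1],(400,300),interpolation=cv2.INTER_CUBIC)]))
E
```

```text
0.04199999999999998 [-0.27688315  0.91441248 -0.3188002 ]
gap 0.018331773840818043 39.21004235744476 [1.01453032 1.17811576 0.40575346] [0.60043984 0.28583054 0.04323011]
0.018207843626406216 [ 1.80771533  1.02841758 -1.55964056] [0.59982828 0.28558384 0.12928817] 21.1333
```

View pics/h3.png

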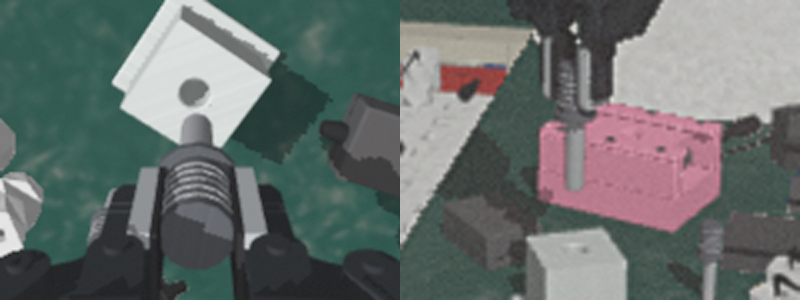

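The pin is held upright, its tip showing at wrist (258,210), and it is out of the stand. Next comes the top plate.

```bash
cat >> h.py <<'E'
N=np.array([np.sin(YAW),-np.cos(YAW)]); ZO=.0392; Q=down(YAW)
def tipz(): return read_eef_pos()[2]-ZO
def sn():
    d=read_eef_pos()[:2]-C; return d@U,d@N
def go(s,n,z,speed=.05): movel([*(C+s*U+n*N),z+ZO],Q,speed=speed)
def descend(s,n,z,zt,f0,fmax=5,step=.0015,k=.0002,ks=True):
    """step the tip down with lateral compliance; True when zt reached"""
    while z>zt+1e-6:
        z=max(z-step,zt); go(s,n,z,.03); f=ft(2)-f0
        fs,fn=f[:2]@U,f[:2]@N
        if ks and abs(fs)>2: s+=k*np.clip(fs,-6,6)
        if abs(fn)>2: n+=k*np.clip(fn,-6,6)
        if f[2]>fmax or np.hypot(fs,fn)>15:
            return False,s,n,z,f
    return True,s,n,z,f
E
python3 - <<'E'
from h import *
print("tip pred",proj(P("wrist"),read_eef_pos()-[0,0,ZO]))
h=np.array([.5673,.0389])-C; s,n=h@U,h@N
go(s,n,.085,.2); go(s,n,.056); pause(.15); f0=ft(5); np.save("pics/f0.npy",f0)
print(s,n,sn(),tipz(),f0)
r=descend(s,n,.056,.0395,f0); print(r,sn(),tipz(),read_time_s())
E
```

```text
tip pred [257.34543808 211.78833868]
0.0067179286289256734 -0.0004893208933417106 (np.float64(0.0065915706783312555), np.float64(-4.596944323017509e-06)) 0.05648928987182979 [ 0.27873605 -0.80304622 -2.58882824]
(True, np.float64(0.0067179286289256734), np.float64(-0.0004893208933417106), 0.0395, array([-0.29445832,  0.7691489 ,  0.44521839])) (np.float64(0.006730777589187999), np.float64(-0.0006058357746323961)) 0.0393689528240818 26.2583
```

```bash
python3 - <<'E'
from h import *
f0=np.load("pics/f0.npy"); n0=-.0005; hit=None
for s in (-.002,-.0045,.0005,-.007,.003,-.0095,.0055,-.012,.008):
    go(s,n0,.0392,.04); fl=ft()-f0
    ok,a,b,z,f=descend(s,n0,.0392,.0335,f0,fmax=5,step=.001)
    print(round(s,4),"lat",fl.round(1),ok,round(tipz(),4),f.round(1),np.round(sn(),4))
    if ok: hit=(a,b,z); break
    go(s,n0,.0392)
print(hit,read_time_s())
E
```

```text
-0.002 lat [-0.7 -0.4  1.6] True 0.0334 [-1.2  0.5  0.8] [-0.002  -0.0005]
(-0.002, -0.0005, 0.0335) 28.125
```

Both plates are on the pin. Next: down to just above the base, slide to register, and insert.

```bash
python3 - <<'E'
from h import *
f0=np.load("pics/f0.npy"); n=-.0003
r=descend(-.002,n,.0335,.0258,f0); print(r,tipz())
if r[0]:
    go(0,r[2],.0258,.03); print("lat",ft()-f0,sn())
    r=descend(0,r[2],.0258,.0058,f0,fmax=6,step=.0015); print(r,tipz(),sn())
    if r[0]:
        r=descend(r[1],r[2],.0058,.0040,f0,fmax=5,step=.0004); print(r,tipz(),sn())
print(read_time_s())
E
```

```text
(True, -0.002, -0.0003, 0.0258, array([-0.86199367,  0.67134429,  0.74961741])) 0.025834144335134798
lat [-0.1076659  -0.20984881  1.52063718] (np.float64(-0.0003635452725711237), np.float64(-0.00028313249016235684))
(True, np.float64(-0.00042192253426491516), -0.0003, 0.0058, array([ 0.98681267, -1.92815554,  1.91141723])) 0.0057934998386341766 (np.float64(-5.869464060468763e-05), np.float64(-0.0003356626981396353))
(False, np.float64(-0.00042192253426491516), -0.0003, 0.004599999999999999, array([-1.45662396, -0.6578042 ,  5.17566069])) 0.004930839610648184 (np.float64(-0.00013062803366037406), np.float64(-0.0002993385553832079))
34.125
```

```bash
python3 - <<'E'
from h import *
go(0,-.0003,.0053,.02); move_gripper(.05); pause(.2)
go(0,-.0003,.075,.08); pause(.3)
a=save("wrist","e.png"); s=save("scene","es.png"); 
print(proj(P("wrist"),[*C,.083]),proj(P("scene"),[*C,.083]),read_finger_gap(),read_time_s())
cv2.imwrite("pics/e2.png",np.hstack([cv2.resize(a[120:300,140:380,::-1],(400,300)),cv2.resize(s[200:305,270:410,::-1],(400,300),interpolation=cv2.INTER_CUBIC)]))
E
```

```text
[257.32006736 216.31548214] [335.32771989 231.3565283 ] 0.04995613942980858 36.4083
```

View pics/e2.png

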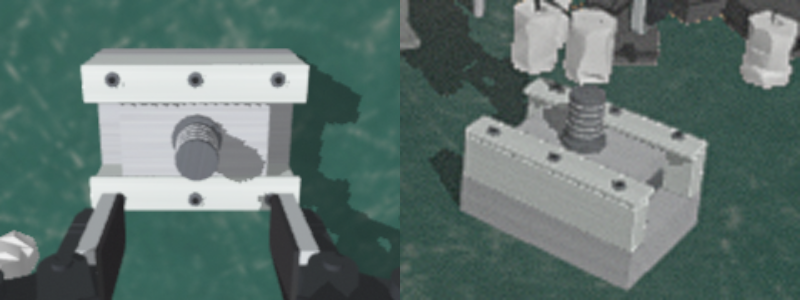

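The pin stands upright with its flange on the top plate. Its grip top is at wrist (257,216) and scene (335,231), as predicted for a seated pin, and the gripper is clear.

```bash
python3 -c "
from bench import *
print(sign_off())"
```

```text
the job is handed in; nothing more can be done
None
```

The locking pin is through both plates and the base with its flange seated on the top plate and the gripper clear of it; I handed the job in at about 36 s, and the sign-off call gave no verdict back.

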